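# Clamp a glued note pad in the ball-knob pad clamp

### The arm

A 6-joint arm with a two-finger parallel gripper is mounted at the origin on a cart in front of the work surface, level with it; the furniture and walls round the work are solid. World frame = base frame: x ahead of the robot, y to its left, z up, the work surface at z = 0. Lengths are in m, angles in rad, forces in N, time in s.
With the tool pointing down it reaches from about 0.3 to 0.875 m from the base axis. Payload 6.4 kg.
Tool frame: the origin (TCP) lies on the centre line of the jaws, within the pads' length; the fingertips stand arm.finger_overhang ahead of it and the grasp point (between the pads) lies 3 mm ahead of it (arm.finger_overhang is the distance from the TCP to the fingertips, in m); z points along the fingers, y is the line along which they close (so a half turn about z gives the same grasp; the last joint's range is limited). The gripper opens to 85 mm and grips with 20 to 120 N. Pads are 22 mm wide; open, the fingers measure 114 mm over their backs; the gripper's body (76 mm by 85 mm) begins 54 mm behind the grasp point. The pads swing forward as they close: fully open they stand 13 mm farther back than shut.
Start: joints at [-1.468, 0.181, 1.607, -0, 1.354, -0.206], TCP at [0.175, -0.548, 0.253] pointing down, gripper open.
Joint ranges: [-2.99, 2.99], [-0.89, 2.07], [0.3, 2.58], [-1.14, 4.28], [0, 2.63], [-3.12, 3.12]. Speed limits (rad/s): [2.57, 2.57, 3.01, 3.14, 3.14, 3.14].

### API

Orientations are given as a unit quaternion [w, x, y, z].
In Python, from cell import arm gives the robot as it stands.
- The arm moves only by the shell command python3 -m pendant 'ROWS'. ROWS is JSON, a list of rows, each an object of numbers: "dx", "dy", "dz": the shift along the tool's x, y, z in m; "rx", "ry", "rz": the turn, a rotation vector about the tool's x, y, z in degrees; "hand": the finger opening in m, from 0 to 0.0854. In form: [{"dx": .., "dy": .., "dz": .., "rx": .., "ry": .., "rz": .., "hand": ..}, ...]. A call has 1 to 5 rows; each row is the pose to reach, as a shift and turn from the pose commanded when the call began, along the tool's axes at that moment; what a row does not reach only later rows make up. A row lasts 1/12 s, in which the tool goes at most 41.7 mm and 7.16 degrees, less where a joint would pass 70% of its speed; a pose out of reach is approached as far as the arm can. A call with a gripper value outside its range is refused whole. The fingers move at their own pace and stop on an object; the grip force is fixed at half the most. Time passes only in rows, so rows that repeat a pose let the fingers close. It gives the time, the measured TCP pose, the force, the opening and the grip force at its end, in the units of the state.
- arm.read_state(): the state, without advancing time (a new reading comes with each control period).
- arm.read_camera(name): name is "side" or "top" or "wrist"; returns (picture, depth): 480x640x3 uint8, blue, green, red; 480x640 float32, m along the optical axis (not along the pixel's ray), 0 where there is no reading.
- arm.get_calibration(name): a dict with "vfov" (degrees; the focal length in pixels is half the picture's height over the tangent of half this angle, whatever the lens; pixels are square), "cx", "cy" (the principal point, pixels), "R" (3x3) and "t" (3): a world point X has camera coordinates R X + t. Camera axes: x right, y down, z forward; pixel columns grow to the right and rows downward; lengths in m; the calibration is good to about 2 mm. A picture is of the moment at which its call begins: read the wrist's pose just before it. get_calibration takes no time and is no camera call; for the wrist camera it gives the pose at the moment of the call.
- arm.hand_in(): hands the job in; it is judged then, once.
The state is a dict: "time": time; "qpos": joint angles; "dq": joint speeds; "tau": joint torques, N m; "tcp_pos": TCP position; "tcp_rot": TCP orientation; "ft_force": force on the tool from outside, world axes, zero at the start; "ft_torque": the same for the moment, N m; "finger_gap": opening from 0.0 (shut) to 1.0 (fully open); "grasp_force": force on a finger pad.
Only numpy, scipy, OpenCV 4.12 (cv2) and the standard library are available. Lean on these libraries where they do the work, as an engineer would, in place of code of your own. Each camera call takes 0.05 s, during which the arm holds its last target. There are 200 camera calls.

### The job

The glue on the yellow note pad has to set under pressure. On the pad clamp, gently push the pad fully home against the back stop, then turn the red ball knob clockwise until its cam holds the pad firmly against the jaw with about 15 N, without crushing it, and let go of everything; leave the glue stick, mug and stapler where they stand.

Things in the scene. Friction and masses are not known exactly. Their poses are not given: they have to be found in the camera images.
- pad_clamp: Aluminium base plate of the pad clamp, fixed to the desk, 185 x 200 x 10 mm. Origin on the underside, at desk height; x runs from the open front to the back stop, y to the jaw side (left seen from the front), z up. The plate spans x = -110 to 75, y = -100 to 100 mm, top face z = 10 mm. A grey post behind the jaw: x = -40 to 50, y = 67 to 81, top z = 36 mm.
- back_stop (a point): Middle of the front face of the grey back stop, which is 88 mm long in y and whose top is at z = 36 mm (clamp frame; this point at x = 50, y = 6, z = 22.5 mm). Axes as the clamp. A hard stop for the pad.
- jaw: Black rubber-faced jaw plate left of the pad, 86 mm long (clamp x = -39 to 47), top at z = 36.5, face at y = 45 mm. Sprung along the clamp's +y: 14 N per mm, travel 5 mm. The clamping force is the push of the pad on this jaw: about 15 N wanted, 8 to 24 N is good, over 35 N crushes. Origin: foot of the face, middle of its length.
- sticky_block: The pad: yellow block of sticky notes, loose, 76.5 x 76.5 mm, 24 mm high plus paper curl, about 85 g. Origin at the centre of its underside; x along the clamp's x but for 0.04 rad. It lies on the base plate between jaw and cam, 45 to 70 mm short of the back stop, with 2 to 5 mm side play. Sliding it takes about 0.5 N; push at its front face with under 20 N.
- pad_home (a point): Point on the base plate, axes as the clamp, where the pad's origin is when it is fully home against the back stop and just touches the jaw (clamp frame x = 11.7, y = 6.7, z = 10 mm).
- ball_knob (a point): Centre of the polished red ball knob, 40 mm diameter (clamp frame x = 12, y = -53.5, z = 68 mm; this point's axes do not turn). It turns about the vertical on a 16 mm neck. Slippery: squeezed on its equator, at this height, it slips when the clamping force reaches about 0.55 N for each newton of squeeze; held above the equator it slips sooner. Clockwise from above (yaw falling) closes the cam.
- cam_axis (a point): On the knob's axis, 45.5 mm under the ball's centre, inside the black cam disc (44 mm diameter, 20 mm thick, 5 mm eccentric, white dot on its high side) that turns with the knob. Start angle unknown: 0.5 to 1.5 rad clockwise until it touches the pad, then 0.2 to 0.4 rad to 15 N; no stop before crushing. It rubs the pad towards the back stop and stays where it is left.
- knob_foot (a point): On the knob's axis at the top face of the base plate (clamp frame z = 10 mm). While the knob turns clockwise the tool feels a moment, positive about world z, growing by some 0.017 N m for each newton of clamping force (about 0.3 N m at 15 N). The cam locks itself by friction, so much of that fades when the turning stops.
- glue_stick: White and red glue stick standing on the desk, 26 mm diameter, 96 mm tall, loose; bystander. Origin at the centre of its foot.
- mug: White mug, 92 mm wide, 95 mm high, handle 35 mm out, loose; bystander. Origin at its foot.
- stapler: Red and grey stapler, 145 x 36 x 56 mm, loose; bystander. Origin at the centre of its foot.
Mind the look-alikes: they are no part of the job. Of the things that look like the sticky_block, the smallest one is meant.

How it is judged:
By the outcome, as a careful person would: the job done as asked, in the order asked, and still so for the second after the job is handed in, with the robot touching nothing.
It also fails if it takes over 58 s, if anything falls off the work surface, if the arm or the gripper's body presses on something with over 40 N, if the wrist force passes 120 N, or if a joint passes its speed limit or range.

## Working session

There is one attempt and no reset: what is moved stays moved. The work goes in short steps, Python scripts to look and compute and a shell command to move; the robot and the scene stay as the last step left them, time stands still between calls to the robot, and variables do not carry over. Pictures are saved under pics/ and viewed, at most 10 in all, crops included, and the job is handed in when it is done.

```bash
ls; mkdir -p pics
cat > h.py <<'E'
import numpy as np, cv2
from cell import arm
def ray(c,u,v):
    f=240/np.tan(np.radians(c['vfov'])/2); R=np.array(c['R']);t=np.array(c['t'])
    return -R.T@t, R.T@np.array([(u-c['cx'])/f,(v-c['cy'])/f,1])
def onz(c,u,v,z):
    o,d=ray(c,u,v); return o+d*(z-o[2])/d[2]
E
python3 - <<'E'
from h import *
s=arm.read_state(); print({k:np.round(v,3).tolist() for k,v in s.items()}, arm.finger_overhang)
for n in ['top','side']:
    p,d=arm.read_camera(n); cv2.imwrite(f'pics/{n}0.png',p); np.savez(f'{n}0.npz',p=p,d=d)
    c=arm.get_calibration(n); print(n,c)
E
```

```text
pics
{'time': 0.0, 'qpos': [-1.468, 0.182, 1.608, -0.0, 1.354, -0.206], 'dq': [-0.001, -0.002, -0.001, -0.0, -0.001, -0.0], 'tau': [0.002, -44.487, -35.134, -0.0, 0.009, 0.0], 'tcp_pos': [0.175, -0.547, 0.252], 'tcp_rot': [-0.001, 0.988, 0.154, 0.0], 'ft_force': [-0.306, -0.509, 0.871], 'ft_torque': [0.017, 0.005, -0.006], 'grasp_force': 0.0, 'finger_gap': 0.998} 0.022
top {'vfov': 43.63822355057903, 'cx': 320.61181343920805, 'cy': 241.21207811690337, 'R': array([[ 0.01966663, -0.99977274,  0.00822778],
       [-0.98748916, -0.02071146, -0.15632079],
       [ 0.15645567, -0.00505054, -0.98767207]]), 't': array([0.13444742, 0.53421479, 1.34282766])}
side {'vfov': 52.157715459866935, 'cx': 323.44484862292387, 'cy': 235.60740010493467, 'R': array([[ 0.9691802 ,  0.24633978, -0.00253839],
       [ 0.11499415, -0.46148849, -0.87966171],
       [-0.21786711,  0.85225882, -0.47559314]]), 't': array([-0.53564938,  0.08130263,  1.1368161 ])}
```

View pics/top0.png

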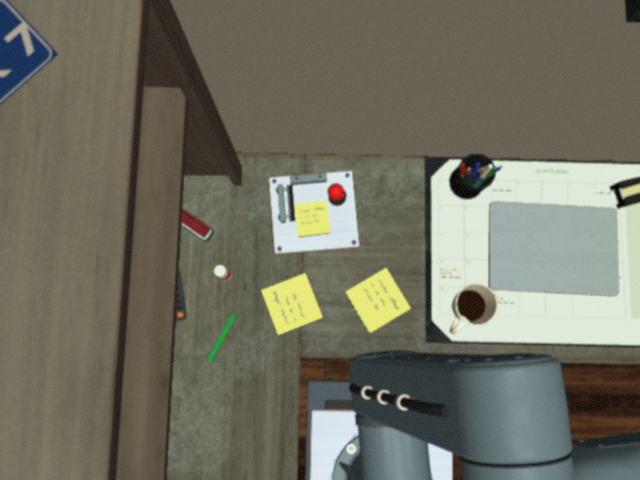

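View pics/side0.png

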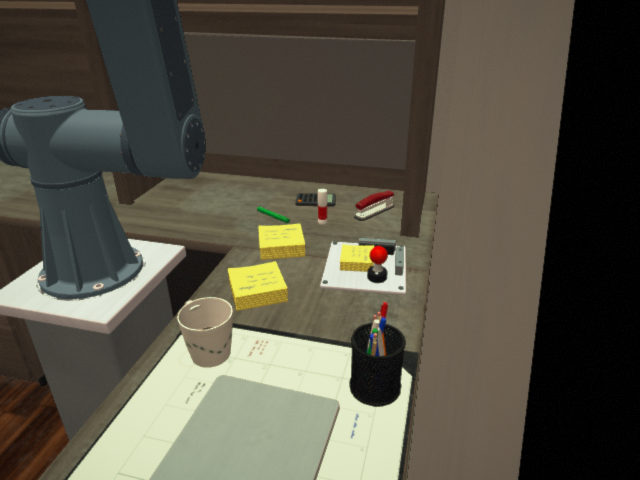

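The top view shows the clamp plate with corners near (270,178), (352,171), (358,247) and (276,253). The red knob is at (337,193) and the small pad at (313,219). The larger look-alike pads are at (291,303) and (378,299). The side view agrees: knob at (378,255), glue stick at (322,205), stapler at (375,205).

```bash
cat > meas.py <<'E'
from h import *
def clampfit(p,c):
    m=(p.min(2)>150).astype(np.uint8); m[:, :255]=0; m[:,370:]=0; m[:160]=0; m[262:]=0
    cs,_=cv2.findContours(m,0,2); h=cv2.convexHull(max(cs,key=cv2.contourArea))[:,0].astype(float)
    P=np.array([onz(c,u,v,.01)[:2] for u,v in h],np.float32)
    return cv2.minAreaRect(P), cv2.boxPoints(cv2.minAreaRect(P))
def circ(m):
    cs,_=cv2.findContours(m.astype(np.uint8),0,1); return cv2.minEnclosingCircle(max(cs,key=cv2.contourArea))
E
python3 - <<'E'
from meas import *
z=np.load('top0.npz');p=z['p'].astype(int);d=z['d'];c=arm.get_calibration('top')
r,b=clampfit(p,c); print(r);print(b)
rays=[]
for n,w in (('top',(320,175,355,215)),('side',(360,240,395,270))):
    q=np.load(n+'0.npz')['p'].astype(int); m=(q[...,2]>110)&(q[...,1]<60)&(q[...,0]<70)
    k=np.zeros_like(m);k[w[1]:w[3],w[0]:w[2]]=1
    (u,v),rad=circ(m&k);print(n,u,v,rad);rays.append(ray(arm.get_calibration(n),u,v))
A=np.zeros((3,3));B=np.zeros(3)
for o,dd in rays:
    dd=dd/np.linalg.norm(dd);M=np.eye(3)-np.outer(dd,dd);A+=M;B+=M@o
K=np.linalg.solve(A,B);print('knob',K)
for o,dd in rays:print('plane .068',o+dd*(.068-o[2])/dd[2])
m=(p[...,1]>150)&(p[...,2]>150)&(p[...,0]<130)
k=np.zeros_like(m);k[195:242,285:335]=1
cs,_=cv2.findContours((m&k).astype(np.uint8),0,2);h=max(cs,key=cv2.contourArea)[:,0]
P=np.array([onz(c,u,v,.034)[:2] for u,v in h],np.float32);print('pad',cv2.minAreaRect(P),cv2.boxPoints(cv2.minAreaRect(P)))
for w,n in (((180,200,215,245),'stapler'),((205,255,235,285),'glue')):
    print(n,onz(c,(w[0]+w[2])/2,(w[1]+w[3])/2,.05))
for u,v in [(240,185),(185,90),(240,155),(300,155)]:
    dz=d[v,u];o,dd=ray(c,u,v);print(u,v,dz,o+dd*dz)
E
```

```text
((0.6083923578262329, 0.1635463535785675), (0.185891792178154, 0.20067229866981506), 6.087845802307129)
[[0.50532967 0.25345945]
 [0.5266116  0.05391885]
 [0.71145505 0.07363325]
 [0.6901731  0.27317387]]
top 336.0 192.0 8.062357902526855
side 378.25531005859375 254.1170196533203 8.745573043823242
knob [0.64381823 0.11302937 0.07130722]
plane .068 [0.64221884 0.1123517  0.068     ]
plane .068 [0.64529934 0.12013842 0.068     ]
pad ((0.5850229859352112, 0.16867676377296448), (0.07545401155948639, 0.07429932057857513), 8.432971954345703) [[0.54225576 0.199892  ]
 [0.55315197 0.12639602]
 [0.6277902  0.13746153]
 [0.616894   0.21095751]]
stapler [0.56768354 0.42955063 0.05      ]
glue [0.45894674 0.37279222 0.05      ]
240 185 1.4344043 [0.66824378 0.34064992 0.01139393]
185 90 0.88104725 [0.66817942 0.35168357 0.57159122]
240 155 1.4555252 [0.74537831 0.34493248 0.00220627]
300 155 1.4576277 [0.74886952 0.19935056 0.00137501]
```

```bash
cat > go.py <<'E'
# usage: go.py clampx clampy z yaw_deg(clamp-relative tool x)  -> needed tool-frame shift
import sys
from h import *
O=np.array([.6258,.1654]);Y=np.radians(6.1)
s=arm.read_state();w,x,y,z=s['tcp_rot']
from scipy.spatial.transform import Rotation as Ro
R=Ro.from_quat([x,y,z,w]).as_matrix();p=s['tcp_pos']
Rc=np.array([[np.cos(Y),-np.sin(Y)],[np.sin(Y),np.cos(Y)]])
cl=Rc.T@(p[:2]-O);yaw=np.degrees(np.arctan2(R[1,0],R[0,0])-Y)
print('t',round(s['time'],2),'clamp mm',np.round(cl*1e3,1),'z',round(p[2]*1e3,1),'yaw',round(yaw,2),'tilt',np.round(R[:,2],3),'F',np.round(s['ft_force'],1),'T',np.round(s['ft_torque'],3),'gap',round(s['finger_gap']*85.4,1),'gf',round(s['grasp_force'],1))
if len(sys.argv)>4:
    a=[float(v) for v in sys.argv[1:5]]
    T=np.r_[O+Rc@(np.array(a[:2])/1e3),a[2]/1e3]
    print('d tool m',np.round(R.T@(T-p),4),'rz',round(yaw-a[3],2))
E
for i in 1 2 3 4; do :; done
python3 -m pendant '[{"dx":0.136,"dy":-0.143,"hand":0.03},{"dx":0.136,"dy":-0.143,"hand":0.03},{"dx":0.136,"dy":-0.143,"hand":0.03},{"dx":0.136,"dy":-0.143,"hand":0.03},{"dx":0.136,"dy":-0.143,"hand":0.03}]'
python3 go.py -105 8 250 0
```

```text
t 0.1 clamp mm [-524.3 -660.7] z 252.5 yaw 11.6 tilt [-0.     0.002 -1.   ] F [-0.3  0.1  0.6] T [-0.018 -0.011  0.014] gap 85.5 gf 0.0
d tool m [ 0.5451 -0.5708  0.0035] rz 11.6validation failed for argument at $[0]...
```

```bash
python3 -m pendant '[{"dx":0.136,"dy":-0.143,"dz":0,"rx":0,"ry":0,"rz":0,"hand":0.03},{"dx":0.136,"dy":-0.143,"dz":0,"rx":0,"ry":0,"rz":0,"hand":0.03},{"dx":0.136,"dy":-0.143,"dz":0,"rx":0,"ry":0,"rz":0,"hand":0.03},{"dx":0.136,"dy":-0.143,"dz":0,"rx":0,"ry":0,"rz":0,"hand":0.03},{"dx":0.136,"dy":-0.143,"dz":0,"rx":0,"ry":0,"rz":0,"hand":0.03}]'
python3 go.py -105 8 250 0; python3 -m pendant --help
```

```text
time: 0.52
tcp_pos: [0.2615, -0.3671, 0.2525]
tcp_rot: [-0.001, 0.988, 0.154, 0.0]
ft_force: [1.1, -0.7, -0.1]
finger_gap: 0.354
grasp_force: 0.0
t 0.52 clamp mm [-418.8 -490.8] z 252.5 yaw 11.62 tilt [-0.     0.002 -1.   ] F [ 1.1 -0.7 -0.1] T [-0.019  0.034  0.013] gap 30.3 gf 0.0
d tool m [ 0.4078 -0.4254  0.0036] rz 11.62invalid input: not JSON, or not a number
```

```bash
python3 -m pendant '[{"dx":0.136,"dy":-0.142,"dz":0,"rx":0,"ry":0,"rz":0,"hand":0.03},{"dx":0.136,"dy":-0.142,"dz":0,"rx":0,"ry":0,"rz":0,"hand":0.03},{"dx":0.136,"dy":-0.142,"dz":0,"rx":0,"ry":0,"rz":0,"hand":0.03},{"dx":0.136,"dy":-0.142,"dz":0,"rx":0,"ry":0,"rz":0,"hand":0.03},{"dx":0.136,"dy":-0.142,"dz":0,"rx":0,"ry":0,"rz":0,"hand":0.03}]' >/dev/null
python3 -m pendant '[{"dx":0.136,"dy":-0.142,"dz":0,"rx":0,"ry":0,"rz":0,"hand":0.03},{"dx":0.136,"dy":-0.142,"dz":0,"rx":0,"ry":0,"rz":0,"hand":0.03},{"dx":0.136,"dy":-0.142,"dz":0,"rx":0,"ry":0,"rz":0,"hand":0.03},{"dx":0.136,"dy":-0.142,"dz":0,"rx":0,"ry":0,"rz":0,"hand":0.03},{"dx":0.136,"dy":-0.142,"dz":0,"rx":0,"ry":0,"rz":0,"hand":0.03}]' >/dev/null
python3 -m pendant '[{"dx":0.136,"dy":-0.142,"dz":0,"rx":0,"ry":0,"rz":4,"hand":0.03},{"dx":0.136,"dy":-0.142,"dz":0,"rx":0,"ry":0,"rz":8,"hand":0.03},{"dx":0.136,"dy":-0.142,"dz":0,"rx":0,"ry":0,"rz":11.6,"hand":0.03},{"dx":0.136,"dy":-0.142,"dz":0,"rx":0,"ry":0,"rz":11.6,"hand":0.03},{"dx":0.136,"dy":-0.142,"dz":0,"rx":0,"ry":0,"rz":11.6,"hand":0.03}]' >/dev/null
python3 go.py -105 8 42 0
python3 - <<'E'
from h import *
c=arm.get_calibration('wrist');p,d=arm.read_camera('wrist');cv2.imwrite('pics/w1.png',p);np.savez('w1.npz',p=p,d=d,**c)
E
```

```text
t 1.77 clamp mm [-104.9    8.6] z 252.9 yaw 0.07 tilt [-0.     0.001 -1.   ] F [-0.2 -0.3 -0.3] T [-0.012 -0.036  0.017] gap 30.1 gf 0.0
d tool m [-1.000e-04  8.000e-04  2.109e-01] rz 0.07
```

View pics/w1.png

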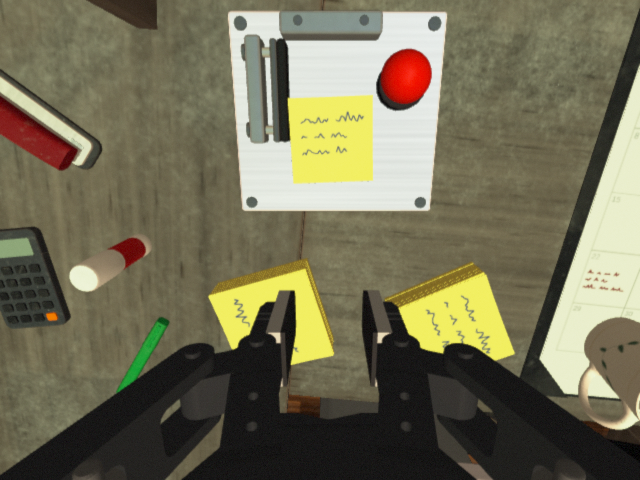

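The wrist view shows the pad at columns 289–373, rows 96–183, just right of the black jaw face (column about 288). The knob is at (405,77), and the plate's front corners are at (243,210) and (430,210).

```bash
python3 - <<'E'
from meas import *
z=np.load('w1.npz');p=z['p'].astype(int);c={k:z[k] for k in ('vfov','cx','cy','R','t')}
m=(p.min(2)>150);k=np.zeros_like(m);k[5:215,225:450]=1
cs,_=cv2.findContours((m&k).astype(np.uint8),0,2);h=max(cs,key=cv2.contourArea)[:,0]
P=np.array([onz(c,u,v,.01)[:2] for u,v in h],np.float32);r=cv2.minAreaRect(P);print('plate',r);
b=cv2.boxPoints(r);print(b)
m=(p[...,1]>150)&(p[...,2]>150)&(p[...,0]<130);k=np.zeros_like(m);k[80:200,280:380]=1
cs,_=cv2.findContours((m&k).astype(np.uint8),0,2);h=max(cs,key=cv2.contourArea)[:,0]
P=np.array([onz(c,u,v,.034)[:2] for u,v in h],np.float32);r=cv2.minAreaRect(P);print('pad',r)
m=(p[...,2]>110)&(p[...,1]<90)&(p[...,0]<90);k=np.zeros_like(m);k[30:120,365:440]=1
(u,v),rad=circ(m&k);print(u,v,rad,onz(c,u,v,.068))
O=np.array([.6258,.1654]);Y=np.radians(6.1);R=np.array([[np.cos(Y),-np.sin(Y)],[np.sin(Y),np.cos(Y)]])
print('clamp coords: pad',R.T@(r[0]-O),'plate ctr',R.T@(b.mean(0)-O),'knob',R.T@(onz(c,u,v,.068)[:2]-O))
E
python3 -m pendant '[{"dx":0,"dy":0,"dz":0.041,"rx":0,"ry":0,"rz":0,"hand":0.03},{"dx":0,"dy":0,"dz":0.082,"rx":0,"ry":0,"rz":0,"hand":0.03},{"dx":0,"dy":0,"dz":0.123,"rx":0,"ry":0,"rz":0,"hand":0.03},{"dx":0,"dy":0,"dz":0.15,"rx":0,"ry":0,"rz":0,"hand":0.03},{"dx":0,"dy":0,"dz":0.18,"rx":0,"ry":0,"rz":0,"hand":0.03}]' >/dev/null
python3 -m pendant '[{"dx":0,"dy":0,"dz":0.02,"rx":0,"ry":0,"rz":0,"hand":0.03},{"dx":0,"dy":0,"dz":0.031,"rx":0,"ry":0,"rz":0,"hand":0.03},{"dx":0.005,"dy":0,"dz":0.031,"rx":0,"ry":0,"rz":0,"hand":0.03},{"dx":0.01,"dy":0,"dz":0.031,"rx":0,"ry":0,"rz":0,"hand":0.03}]' >/dev/null
python3 go.py -37.5 8 42 0
```

```text
plate ((0.6100402474403381, 0.1649952232837677), (0.18270841240882874, 0.1979231834411621), 6.057918071746826)
[[0.5087524  0.25376323]
 [0.52964    0.05694531]
 [0.7113281  0.07622722]
 [0.6904405  0.27304512]]
pad ((0.5900481343269348, 0.16824322938919067), (0.07654966413974762, 0.0761900320649147), 8.253540992736816)
405.6255187988281 75.83191680908203 27.744503021240234 [0.64555545 0.11485181 0.068     ]
clamp coords: pad [-0.0352473   0.00662627] plate ctr [-0.01571353  0.00127221] knob [ 0.01427214 -0.05236128]
t 2.57 clamp mm [-95.5   5.4] z 42.4 yaw -0.01 tilt [-0.001 -0.    -1.   ] F [ 1.1 -0.6  0.9] T [ 0.033 -0.029 -0.034] gap 29.7 gf 0.0
d tool m [ 0.058  -0.0026  0.0003] rz -0.01
```

```bash
python3 -m pendant '[{"dx":0.004,"dy":-0.001,"dz":0,"rx":0,"ry":0,"rz":0,"hand":0.03},{"dx":0.008,"dy":-0.002,"dz":0,"rx":0,"ry":0,"rz":0,"hand":0.03},{"dx":0.012,"dy":-0.002,"dz":0,"rx":0,"ry":0,"rz":0,"hand":0.03},{"dx":0.016,"dy":-0.002,"dz":0,"rx":0,"ry":0,"rz":0,"hand":0.03},{"dx":0.02,"dy":-0.002,"dz":0,"rx":0,"ry":0,"rz":0,"hand":0.03}]' >/dev/null
python3 go.py
python3 -m pendant '[{"dx":0.004,"dy":0,"dz":0,"rx":0,"ry":0,"rz":0,"hand":0.03},{"dx":0.008,"dy":0,"dz":0,"rx":0,"ry":0,"rz":0,"hand":0.03},{"dx":0.012,"dy":0,"dz":0,"rx":0,"ry":0,"rz":0,"hand":0.03},{"dx":0.016,"dy":0,"dz":0,"rx":0,"ry":0,"rz":0,"hand":0.03},{"dx":0.02,"dy":0,"dz":0,"rx":0,"ry":0,"rz":0,"hand":0.03}]' >/dev/null
python3 go.py
python3 -m pendant '[{"dx":0.003,"dy":0,"dz":0,"rx":0,"ry":0,"rz":0,"hand":0.03},{"dx":0.006,"dy":0,"dz":0,"rx":0,"ry":0,"rz":0,"hand":0.03},{"dx":0.008,"dy":0,"dz":0,"rx":0,"ry":0,"rz":0,"hand":0.03},{"dx":0.009,"dy":0,"dz":0,"rx":0,"ry":0,"rz":0,"hand":0.03},{"dx":0.01,"dy":0,"dz":0,"rx":0,"ry":0,"rz":0,"hand":0.03}]' >/dev/null
python3 go.py -37.5 8 42 0
python3 - <<'E'
from h import *
c=arm.get_calibration('wrist');p,d=arm.read_camera('wrist');cv2.imwrite('pics/w2.png',p)
E
```

```text
t 2.98 clamp mm [-75.    7.5] z 43.0 yaw 0.0 tilt [ 0.001  0.    -1.   ] F [-1.3 -0.  -0.2] T [ 0.002  0.143 -0.04 ] gap 30.1 gf 0.6
t 3.4 clamp mm [-55.4   7.4] z 42.2 yaw -0.01 tilt [-0. -0. -1.] F [-0.5 -0.6  0.5] T [-0.058  0.156  0.019] gap 30.1 gf 0.6
t 3.82 clamp mm [-45.7   7.5] z 42.2 yaw -0.01 tilt [-0. -0. -1.] F [-0.6 -0.8  0.8] T [-0.004  0.196 -0.007] gap 29.6 gf 0.6
d tool m [ 0.0082 -0.0005  0.0002] rz -0.01
```

View pics/w2.png

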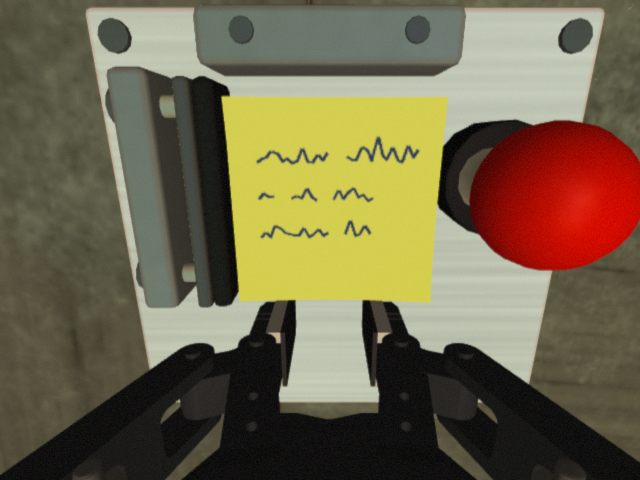

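The pad is being pushed straight. Its back edge is at row 97 and the back stop at row 75, so about 8 mm remains.

```bash
python3 -m pendant '[{"dx":0.001,"dy":0,"dz":0,"rx":0,"ry":0,"rz":0,"hand":0.03},{"dx":0.002,"dy":0,"dz":0,"rx":0,"ry":0,"rz":0,"hand":0.03},{"dx":0.003,"dy":0,"dz":0,"rx":0,"ry":0,"rz":0,"hand":0.03},{"dx":0.004,"dy":0,"dz":0,"rx":0,"ry":0,"rz":0,"hand":0.03},{"dx":0.005,"dy":0,"dz":0,"rx":0,"ry":0,"rz":0,"hand":0.03}]' >/dev/null
python3 go.py
python3 -m pendant '[{"dx":0.0005,"dy":0,"dz":0,"rx":0,"ry":0,"rz":0,"hand":0.03},{"dx":0.001,"dy":0,"dz":0,"rx":0,"ry":0,"rz":0,"hand":0.03}]' >/dev/null
python3 go.py
python3 -m pendant '[{"dx":0.0005,"dy":0,"dz":0,"rx":0,"ry":0,"rz":0,"hand":0.03},{"dx":0.001,"dy":0,"dz":0,"rx":0,"ry":0,"rz":0,"hand":0.03}]' >/dev/null
python3 go.py
```

```text
t 4.28 clamp mm [-40.6   7.4] z 42.3 yaw -0.01 tilt [ 0.  0. -1.] F [-0.5  0.2 -1.3] T [ 0.013 -0.001 -0.006] gap 29.8 gf 0.2
t 4.45 clamp mm [-39.7   7.4] z 42.3 yaw -0.01 tilt [-0. -0. -1.] F [-1.3 -1.   0.2] T [-0.05   0.181 -0.018] gap 30.2 gf 0.4
t 4.62 clamp mm [-38.7   7.5] z 42.3 yaw -0.01 tilt [-0.  0. -1.] F [-0.  -0.9 -0.9] T [-0.021  0.093  0.044] gap 30.0 gf 0.3
```

```bash
python3 -m pendant '[{"dx":0.0005,"dy":0,"dz":0,"rx":0,"ry":0,"rz":0,"hand":0.03},{"dx":0.001,"dy":0,"dz":0,"rx":0,"ry":0,"rz":0,"hand":0.03}]' >/dev/null
python3 go.py
python3 -m pendant '[{"dx":0.0005,"dy":0,"dz":0,"rx":0,"ry":0,"rz":0,"hand":0.03}]' >/dev/null
python3 go.py
python3 -m pendant '[{"dx":0.0005,"dy":0,"dz":0,"rx":0,"ry":0,"rz":0,"hand":0.03}]' >/dev/null
python3 go.py
python3 - <<'E'
from h import *
p,d=arm.read_camera('wrist')
q=p.astype(int);m=(q[...,1]>150)&(q[...,2]>150)&(q[...,0]<130)
for u in (260,330,400):
    print(u,np.where(m[:,u])[0].min(), np.round(q[60:100:3,u].mean(1)).astype(int))
cv2.imwrite('pics/w3.png',cv2.resize(p[40:120,190:470],None,fx=2,fy=2))
E
```

```text
t 4.78 clamp mm [-37.7   7.5] z 42.3 yaw -0.01 tilt [-0.  0. -1.] F [-1.1  0.2  0.3] T [-0.017  0.106  0.024] gap 30.2 gf 0.3
t 4.87 clamp mm [-37.2   7.5] z 42.3 yaw -0.01 tilt [ 0.  0. -1.] F [-0.7  0.2 -0.3] T [-0.042  0.063  0.006] gap 30.0 gf 0.3
t 4.95 clamp mm [-36.7   7.5] z 42.3 yaw -0.01 tilt [ 0. -0. -1.] F [-0.2  0.7  0.1] T [ 0.029  0.121 -0.043] gap 30.0 gf 0.3
260 97 [114 115 113 113 114 113 113 114 111 109 107  90 108 170]
330 97 [114 113 113 113 114 115 115 116 114 112 111  93  99 168]
400 97 [116 115 115 114 115 114 116 115 114 112 110  93  99 170]
```

```bash
for i in 1; do
python3 -m pendant '[{"dx":0.0005,"dy":0,"dz":0,"rx":0,"ry":0,"rz":0,"hand":0.03}]' >/dev/null
python3 go.py
python3 -m pendant '[{"dx":0.0005,"dy":0,"dz":0,"rx":0,"ry":0,"rz":0,"hand":0.03}]' >/dev/null
python3 go.py
python3 -m pendant '[{"dx":0.0005,"dy":0,"dz":0,"rx":0,"ry":0,"rz":0,"hand":0.03}]' >/dev/null
python3 go.py
done
```

```text
t 5.08 clamp mm [-36.3   7.5] z 42.3 yaw -0.0 tilt [-0. -0. -1.] F [-1.  -0.3  0.4] T [-0.074  0.13  -0.011] gap 30.3 gf 0.5
t 5.17 clamp mm [-36.1   7.5] z 42.3 yaw -0.0 tilt [-0.001 -0.    -1.   ] F [-3.7 -0.5  4.2] T [-0.185  0.607  0.016] gap 30.0 gf 2.0
t 5.25 clamp mm [-36.1   7.5] z 42.3 yaw 0.0 tilt [-0.002 -0.    -1.   ] F [-6.1 -0.8  5.1] T [-0.224  1.    -0.053] gap 30.1 gf 3.2
```

```bash
python3 -m pendant '[{"dx":-0.005,"dy":0,"dz":0,"rx":0,"ry":0,"rz":0,"hand":0.03},{"dx":-0.018,"dy":0,"dz":0,"rx":0,"ry":0,"rz":0,"hand":0.03},{"dx":-0.018,"dy":0,"dz":-0.04,"rx":0,"ry":0,"rz":0,"hand":0.03},{"dx":-0.018,"dy":0,"dz":-0.08,"rx":0,"ry":0,"rz":0,"hand":0.03},{"dx":-0.018,"dy":0,"dz":-0.118,"rx":0,"ry":0,"rz":0,"hand":0.03}]' >/dev/null
python3 -m pendant '[{"dx":0,"dy":0,"dz":0,"rx":0,"ry":0,"rz":-7,"hand":0.0854},{"dx":0,"dy":0,"dz":0,"rx":0,"ry":0,"rz":-14,"hand":0.0854},{"dx":0,"dy":0,"dz":0,"rx":0,"ry":0,"rz":-21,"hand":0.0854},{"dx":0,"dy":0,"dz":0,"rx":0,"ry":0,"rz":-28,"hand":0.0854},{"dx":0,"dy":0,"dz":0,"rx":0,"ry":0,"rz":-35,"hand":0.0854}]' >/dev/null
python3 - <<'E'
from h import *
p,d=arm.read_camera('wrist');cv2.imwrite('pics/w4.png',p);np.savez('w4.npz',p=p,**arm.get_calibration('wrist'));print(arm.read_state()['qpos'])
E
python3 -m pendant '[{"dx":0,"dy":0,"dz":0,"rx":0,"ry":0,"rz":-7,"hand":0.0854},{"dx":0,"dy":0,"dz":0,"rx":0,"ry":0,"rz":-14,"hand":0.0854},{"dx":0,"dy":0,"dz":0,"rx":0,"ry":0,"rz":-21,"hand":0.0854},{"dx":0,"dy":0,"dz":0,"rx":0,"ry":0,"rz":-28,"hand":0.0854},{"dx":0,"dy":0,"dz":0,"rx":0,"ry":0,"rz":-35,"hand":0.0854}]' >/dev/null
python3 -m pendant '[{"dx":0,"dy":0,"dz":0,"rx":0,"ry":0,"rz":-7,"hand":0.0854},{"dx":0,"dy":0,"dz":0,"rx":0,"ry":0,"rz":-14,"hand":0.0854},{"dx":0,"dy":0,"dz":0,"rx":0,"ry":0,"rz":-20,"hand":0.0854}]' >/dev/null
python3 go.py 13.5 -52.7 160 90
```

```text
[8.52856336e-02 3.22405498e-01 1.63156198e+00 4.34731473e-05
 1.18638072e+00 9.25595743e-01]
t 6.8 clamp mm [-53.1   7.5] z 160.3 yaw 90.17 tilt [ 0.001  0.    -1.   ] F [ 0.  -0.  -0.3] T [-0.048 -0.066  0.08 ] gap 85.5 gf 0.0
d tool m [-0.0604  0.0664  0.0004] rz 0.17
```

View pics/w4.png

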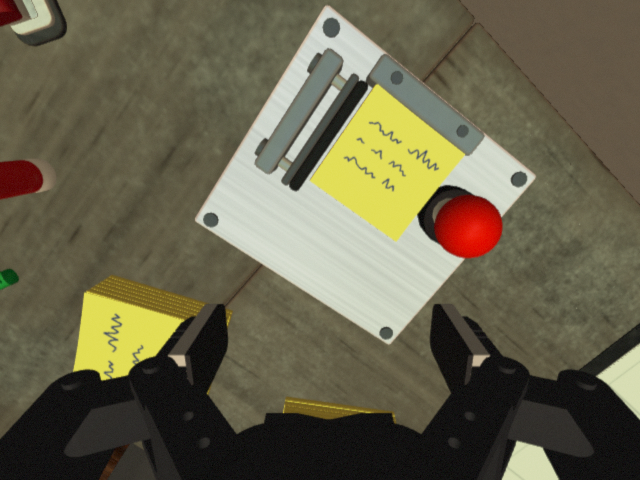

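The pad sits flush against the back stop, with its back edge running along the stop from (378,85) to (465,150). The knob is at (468,226).

```bash
python3 - <<'E'
from meas import *
z=np.load('w4.npz');p=z['p'].astype(int);c={k:z[k] for k in ('vfov','cx','cy','R','t')}
m=(p[...,2]>110)&(p[...,1]<90)&(p[...,0]<90);k=np.zeros_like(m);k[170:280,410:530]=1
(u,v),rad=circ(m&k);X=onz(c,u,v,.068)
O=np.array([.6258,.1654]);Y=np.radians(6.1);R=np.array([[np.cos(Y),-np.sin(Y)],[np.sin(Y),np.cos(Y)]])
print(u,v,rad,X,R.T@(X[:2]-O))
E
python3 -m pendant '[{"dx":-0.028,"dy":0.03,"dz":0,"rx":0,"ry":0,"rz":0,"hand":0.0854},{"dx":-0.056,"dy":0.061,"dz":0,"rx":0,"ry":0,"rz":0,"hand":0.0854},{"dx":-0.0604,"dy":0.0664,"dz":0,"rx":0,"ry":0,"rz":0,"hand":0.0854}]'  >/dev/null
python3 go.py 13.5 -52.7 71 90
```

```text
468.9141845703125 228.06436157226562 33.6370964050293 [0.64529177 0.11384826 0.068     ] [ 0.01390331 -0.05333113]
t 7.05 clamp mm [ 17.2 -57.3] z 160.9 yaw 89.68 tilt [ 0.005 -0.002 -1.   ] F [-0.4 -0.   0.1] T [-0.009  0.062  0.011] gap 85.1 gf 0.0
d tool m [ 0.0048 -0.0041  0.0899] rz -0.32
```

```bash
python3 -m pendant '[{"dx":0,"dy":0,"dz":0.02,"rx":0,"ry":0,"rz":0,"hand":0.0854},{"dx":0,"dy":0,"dz":0.03,"rx":0,"ry":0,"rz":0,"hand":0.0854},{"dx":0,"dy":0,"dz":0.03,"rx":0,"ry":0,"rz":0,"hand":0.0854}]'  >/dev/null
python3 go.py 13.7 -53 70 90
```

```text
t 7.3 clamp mm [ 10.8 -52.8] z 126.8 yaw 89.87 tilt [-0.006  0.    -1.   ] F [ 0.1 -0.1 -1.1] T [-0.007  0.04   0.05 ] gap 85.2 gf 0.0
d tool m [-0.0002  0.0032  0.0567] rz -0.13
```

```bash
python3 -m pendant '[{"dx":0,"dy":0,"dz":0,"rx":0,"ry":0,"rz":0,"hand":0.0854},{"dx":0,"dy":0,"dz":0.02,"rx":0,"ry":0,"rz":0,"hand":0.0854},{"dx":0,"dy":0,"dz":0.04,"rx":0,"ry":0,"rz":0,"hand":0.0854},{"dx":0,"dy":0,"dz":0.057,"rx":0,"ry":0,"rz":0,"hand":0.0854},{"dx":0,"dy":0,"dz":0.057,"rx":0,"ry":0,"rz":0,"hand":0.0854}]'  >/dev/null
python3 go.py 13.7 -53 70 90
python3 -m pendant '[{"dx":0,"dy":0,"dz":0,"rx":0,"ry":0,"rz":0,"hand":0.0854},{"dx":0,"dy":0,"dz":0,"rx":0,"ry":0,"rz":0,"hand":0.0854}]'  >/dev/null
python3 go.py 13.7 -53 70 90
```

```text
t 7.72 clamp mm [ 10.7 -52.1] z 70.4 yaw 90.0 tilt [-0.005  0.    -1.   ] F [-1.6  0.7 -1.2] T [-0.007  0.015 -0.005] gap 85.6 gf 0.0
d tool m [-0.0009  0.003   0.0004] rz -0.0
t 7.88 clamp mm [ 14.1 -52.7] z 75.0 yaw 90.01 tilt [ 0.002 -0.    -1.   ] F [ 0.6 -0.1 -0.1] T [-0.007  0.004 -0.006] gap 85.5 gf 0.0
d tool m [-0.0003 -0.0004  0.005 ] rz 0.01
```

```bash
python3 -m pendant '[{"dx":0,"dy":0,"dz":0.005,"rx":0,"ry":0,"rz":0,"hand":0.06},{"dx":0,"dy":0,"dz":0.005,"rx":0,"ry":0,"rz":0,"hand":0.046},{"dx":0,"dy":0,"dz":0.005,"rx":0,"ry":0,"rz":0,"hand":0.046},{"dx":0,"dy":0,"dz":0.005,"rx":0,"ry":0,"rz":0,"hand":0.046}]'  >/dev/null
python3 go.py 13.7 -53 70 90
python3 -m pendant '[{"dx":0,"dy":0,"dz":0,"rx":0,"ry":0,"rz":0,"hand":0.03},{"dx":0,"dy":0,"dz":0,"rx":0,"ry":0,"rz":0,"hand":0.02},{"dx":0,"dy":0,"dz":0,"rx":0,"ry":0,"rz":0,"hand":0},{"dx":0,"dy":0,"dz":0,"rx":0,"ry":0,"rz":0,"hand":0},{"dx":0,"dy":0,"dz":0,"rx":0,"ry":0,"rz":0,"hand":0}]'  >/dev/null
python3 go.py 13.7 -53 70 90
```

```text
t 8.22 clamp mm [ 13.4 -53. ] z 68.8 yaw 89.99 tilt [ 0.001  0.    -1.   ] F [ 0.9 -0.5  0.5] T [ 0.033  0.063 -0.049] gap 45.7 gf 0.0
d tool m [-0.      0.0003 -0.0012] rz -0.01
t 8.63 clamp mm [ 13.4 -53. ] z 69.1 yaw 89.99 tilt [ 0.001 -0.    -1.   ] F [-2.  -0.1  5.8] T [-0.023  0.36  -0.015] gap 37.5 gf 59.5
d tool m [-0.      0.0003 -0.0009] rz -0.01
```

```bash
python3 -m pendant '[{"dx":0,"dy":0,"dz":0,"rx":0,"ry":0,"rz":0,"hand":0.048},{"dx":0,"dy":0,"dz":0,"rx":0,"ry":0,"rz":0,"hand":0.048},{"dx":0,"dy":0,"dz":0.004,"rx":0,"ry":0,"rz":0,"hand":0.048},{"dx":0,"dy":0,"dz":0.004,"rx":0,"ry":0,"rz":0,"hand":0.048}]'  >/dev/null
python3 go.py 13.7 -53 70 90
python3 -m pendant '[{"dx":0,"dy":0,"dz":0,"rx":0,"ry":0,"rz":0,"hand":0.03},{"dx":0,"dy":0,"dz":0,"rx":0,"ry":0,"rz":0,"hand":0.02},{"dx":0,"dy":0,"dz":0,"rx":0,"ry":0,"rz":0,"hand":0},{"dx":0,"dy":0,"dz":0,"rx":0,"ry":0,"rz":0,"hand":0},{"dx":0,"dy":0,"dz":0,"rx":0,"ry":0,"rz":0,"hand":0}]'  >/dev/null
python3 go.py 13.7 -53 70 90
python3 - <<'E'
from h import *
p,d=arm.read_camera('wrist');cv2.imwrite('pics/w5.png',p)
E
```

```text
t 8.97 clamp mm [ 12.7 -52.9] z 63.3 yaw 89.99 tilt [-0.001  0.    -1.   ] F [-1.1 -0.5 -0.3] T [ 0.009 -0.027  0.015] gap 48.3 gf 0.0
d tool m [-0.0001  0.001  -0.0067] rz -0.01
t 9.38 clamp mm [ 13.3 -53. ] z 64.0 yaw 89.99 tilt [ 0.  0. -1.] F [ 3.4  1.  -5.3] T [ 0.068 -0.501  0.009] gap 37.5 gf 60.5
d tool m [-0.      0.0004 -0.006 ] rz -0.01
```

View pics/w5.png

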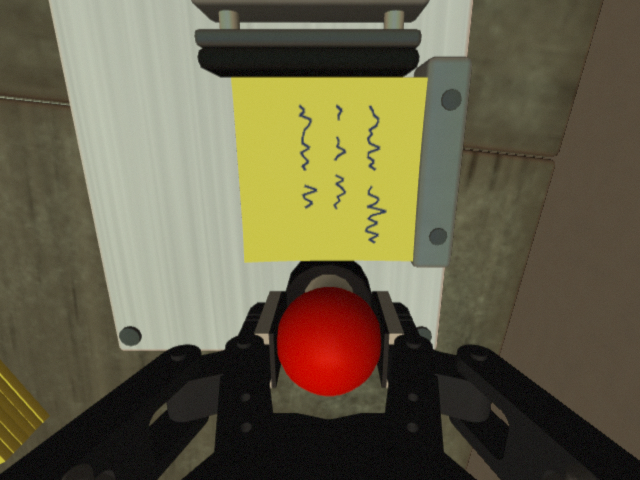

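The ball sits centred between the finger pads at (330,341). The pad is against the back stop, with its edge near column 425. Next I turn the knob.

```bash
python3 -m pendant '[{"dx":0,"dy":0,"dz":-0.002,"rx":0,"ry":0,"rz":2,"hand":0},{"dx":0,"dy":0,"dz":-0.002,"rx":0,"ry":0,"rz":4,"hand":0},{"dx":0,"dy":0,"dz":-0.002,"rx":0,"ry":0,"rz":6,"hand":0},{"dx":0,"dy":0,"dz":-0.002,"rx":0,"ry":0,"rz":8,"hand":0},{"dx":0,"dy":0,"dz":-0.002,"rx":0,"ry":0,"rz":10,"hand":0}]'  >/dev/null
python3 go.py
python3 -m pendant '[{"dx":0,"dy":0,"dz":0,"rx":0,"ry":0,"rz":2,"hand":0},{"dx":0,"dy":0,"dz":0,"rx":0,"ry":0,"rz":4,"hand":0},{"dx":0,"dy":0,"dz":0,"rx":0,"ry":0,"rz":6,"hand":0},{"dx":0,"dy":0,"dz":0,"rx":0,"ry":0,"rz":8,"hand":0},{"dx":0,"dy":0,"dz":0,"rx":0,"ry":0,"rz":10,"hand":0}]'  >/dev/null
python3 go.py
```

```text
t 9.85 clamp mm [ 13.1 -52.9] z 64.2 yaw 79.88 tilt [-0.  0. -1.] F [  9.2   1.  -16.6] T [ 0.196 -1.433  0.06 ] gap 37.4 gf 64.0
t 10.27 clamp mm [ 12.9 -52.9] z 64.1 yaw 69.89 tilt [-0.  0. -1.] F [  9.1   1.3 -16.3] T [ 0.118 -1.309  0.022] gap 37.3 gf 64.0
```

```bash
python3 -m pendant '[{"dx":0,"dy":0,"dz":0.001,"rx":0,"ry":0,"rz":2,"hand":0},{"dx":0,"dy":0,"dz":0.002,"rx":0,"ry":0,"rz":4,"hand":0},{"dx":0,"dy":0,"dz":0.003,"rx":0,"ry":0,"rz":6,"hand":0},{"dx":0,"dy":0,"dz":0.003,"rx":0,"ry":0,"rz":8,"hand":0}]'  >/dev/null
python3 go.py
python3 -m pendant '[{"dx":0,"dy":0,"dz":0,"rx":0,"ry":0,"rz":1.5,"hand":0},{"dx":0,"dy":0,"dz":0,"rx":0,"ry":0,"rz":3,"hand":0},{"dx":0,"dy":0,"dz":0,"rx":0,"ry":0,"rz":4.5,"hand":0},{"dx":0,"dy":0,"dz":0,"rx":0,"ry":0,"rz":6,"hand":0}]'  >/dev/null
python3 go.py
```

```text
t 10.6 clamp mm [ 13.  -52.8] z 64.0 yaw 61.91 tilt [-0.001 -0.    -1.   ] F [-1.1 -0.2  3.8] T [0.07  0.159 0.063] gap 37.8 gf 65.4
t 10.93 clamp mm [ 12.9 -52.8] z 63.9 yaw 55.93 tilt [-0.001 -0.    -1.   ] F [-1.5  0.9  3.5] T [0.12  0.192 0.059] gap 37.3 gf 65.4
```

```bash
python3 -m pendant '[{"dx":0,"dy":0,"dz":0,"rx":0,"ry":0,"rz":1.5,"hand":0},{"dx":0,"dy":0,"dz":0,"rx":0,"ry":0,"rz":3,"hand":0},{"dx":0,"dy":0,"dz":0,"rx":0,"ry":0,"rz":4.5,"hand":0},{"dx":0,"dy":0,"dz":0,"rx":0,"ry":0,"rz":6,"hand":0}]'  >/dev/null
python3 go.py
python3 -m pendant '[{"dx":0,"dy":0,"dz":0,"rx":0,"ry":0,"rz":1.5,"hand":0},{"dx":0,"dy":0,"dz":0,"rx":0,"ry":0,"rz":3,"hand":0},{"dx":0,"dy":0,"dz":0,"rx":0,"ry":0,"rz":4.5,"hand":0},{"dx":0,"dy":0,"dz":0,"rx":0,"ry":0,"rz":6,"hand":0}]'  >/dev/null
python3 go.py
```

```text
t 11.27 clamp mm [ 12.9 -52.7] z 64.0 yaw 49.94 tilt [-0.001  0.    -1.   ] F [-1.1  1.7  2.3] T [0.078 0.225 0.039] gap 37.7 gf 65.4
t 11.6 clamp mm [ 12.8 -52.7] z 64.0 yaw 43.94 tilt [-0.001  0.    -1.   ] F [-1.7  0.9  2.8] T [0.09  0.244 0.014] gap 37.6 gf 65.4
```

```bash
python3 -m pendant '[{"dx":0,"dy":0,"dz":0,"rx":0,"ry":0,"rz":1.5,"hand":0},{"dx":0,"dy":0,"dz":0,"rx":0,"ry":0,"rz":3,"hand":0},{"dx":0,"dy":0,"dz":0,"rx":0,"ry":0,"rz":4.5,"hand":0},{"dx":0,"dy":0,"dz":0,"rx":0,"ry":0,"rz":6,"hand":0}]'  >/dev/null
python3 go.py
python3 -m pendant '[{"dx":0,"dy":0,"dz":0,"rx":0,"ry":0,"rz":1.5,"hand":0},{"dx":0,"dy":0,"dz":0,"rx":0,"ry":0,"rz":3,"hand":0},{"dx":0,"dy":0,"dz":0,"rx":0,"ry":0,"rz":4.5,"hand":0},{"dx":0,"dy":0,"dz":0,"rx":0,"ry":0,"rz":6,"hand":0}]'  >/dev/null
python3 go.py
```

```text
t 11.93 clamp mm [ 12.8 -52.7] z 64.0 yaw 37.94 tilt [-0.001  0.    -1.   ] F [-1.9  1.9  2.7] T [0.119 0.262 0.061] gap 37.5 gf 65.4
t 12.27 clamp mm [ 12.7 -52.6] z 64.0 yaw 31.94 tilt [-0.001  0.    -1.   ] F [-1.8  1.1  3.1] T [0.188 0.29  0.089] gap 37.6 gf 65.4
```

Run:
```python
from h import *
p,d=arm.read_camera('wrist');cv2.imwrite('pics/w6.png',p)
```

```text
(no output)
```

View pics/w6.png

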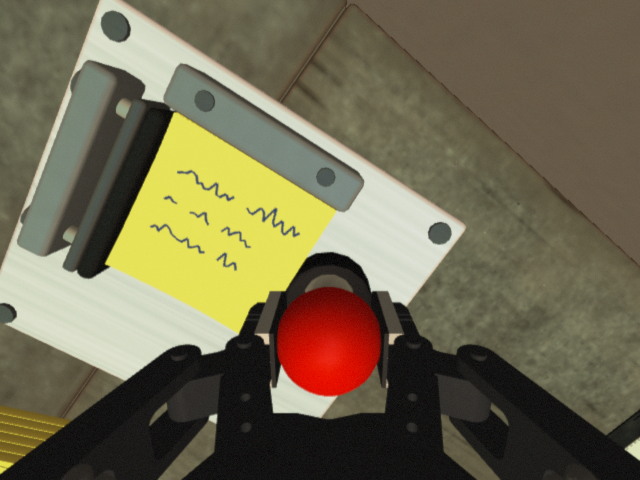

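The pad is still home and touching the jaw, and the cam is close to its near side. I continue turning slowly.

```bash
python3 -m pendant '[{"dx":0,"dy":0,"dz":0,"rx":0,"ry":0,"rz":1,"hand":0},{"dx":0,"dy":0,"dz":0,"rx":0,"ry":0,"rz":2,"hand":0},{"dx":0,"dy":0,"dz":0,"rx":0,"ry":0,"rz":3,"hand":0},{"dx":0,"dy":0,"dz":0,"rx":0,"ry":0,"rz":4,"hand":0}]'  >/dev/null
python3 go.py
python3 -m pendant '[{"dx":0,"dy":0,"dz":0,"rx":0,"ry":0,"rz":1,"hand":0},{"dx":0,"dy":0,"dz":0,"rx":0,"ry":0,"rz":2,"hand":0},{"dx":0,"dy":0,"dz":0,"rx":0,"ry":0,"rz":3,"hand":0},{"dx":0,"dy":0,"dz":0,"rx":0,"ry":0,"rz":4,"hand":0}]'  >/dev/null
python3 go.py
python3 -m pendant '[{"dx":0,"dy":0,"dz":0,"rx":0,"ry":0,"rz":1,"hand":0},{"dx":0,"dy":0,"dz":0,"rx":0,"ry":0,"rz":2,"hand":0},{"dx":0,"dy":0,"dz":0,"rx":0,"ry":0,"rz":3,"hand":0},{"dx":0,"dy":0,"dz":0,"rx":0,"ry":0,"rz":4,"hand":0}]'  >/dev/null
python3 go.py
```

```text
t 12.65 clamp mm [ 12.8 -52.6] z 63.9 yaw 27.96 tilt [-0.001  0.    -1.   ] F [-4.6  2.   5.3] T [0.217 0.613 0.031] gap 37.7 gf 65.4
t 12.98 clamp mm [ 12.7 -52.5] z 63.9 yaw 23.96 tilt [-0.001  0.    -1.   ] F [-4.   1.9  5.8] T [0.261 0.599 0.106] gap 37.4 gf 65.4
t 13.32 clamp mm [ 12.7 -52.5] z 63.9 yaw 19.97 tilt [-0.001  0.    -1.   ] F [-4.3  2.1  6.2] T [0.297 0.705 0.043] gap 37.7 gf 65.4
```

```bash
python3 -m pendant '[{"dx":0,"dy":0,"dz":0,"rx":0,"ry":0,"rz":1,"hand":0},{"dx":0,"dy":0,"dz":0,"rx":0,"ry":0,"rz":2,"hand":0},{"dx":0,"dy":0,"dz":0,"rx":0,"ry":0,"rz":3,"hand":0},{"dx":0,"dy":0,"dz":0,"rx":0,"ry":0,"rz":4,"hand":0}]'  >/dev/null
python3 go.py
python3 -m pendant '[{"dx":0,"dy":0,"dz":0,"rx":0,"ry":0,"rz":1,"hand":0},{"dx":0,"dy":0,"dz":0,"rx":0,"ry":0,"rz":2,"hand":0},{"dx":0,"dy":0,"dz":0,"rx":0,"ry":0,"rz":3,"hand":0},{"dx":0,"dy":0,"dz":0,"rx":0,"ry":0,"rz":4,"hand":0}]'  >/dev/null
python3 go.py
```

```text
t 13.65 clamp mm [ 12.7 -52.4] z 63.9 yaw 15.97 tilt [-0.001  0.    -1.   ] F [-4.7  1.4  5.4] T [0.254 0.703 0.053] gap 37.5 gf 65.5
t 13.98 clamp mm [ 12.7 -52.4] z 63.9 yaw 11.97 tilt [-0.001  0.001 -1.   ] F [-3.8  2.3  6.2] T [0.314 0.683 0.087] gap 37.5 gf 65.5
```

```bash
python3 -m pendant '[{"dx":0,"dy":0,"dz":0,"rx":0,"ry":0,"rz":1,"hand":0},{"dx":0,"dy":0,"dz":0,"rx":0,"ry":0,"rz":2,"hand":0},{"dx":0,"dy":0,"dz":0,"rx":0,"ry":0,"rz":3,"hand":0},{"dx":0,"dy":0,"dz":0,"rx":0,"ry":0,"rz":4,"hand":0}]'  >/dev/null
python3 go.py
python3 -m pendant '[{"dx":0,"dy":0,"dz":0,"rx":0,"ry":0,"rz":1,"hand":0},{"dx":0,"dy":0,"dz":0,"rx":0,"ry":0,"rz":2,"hand":0},{"dx":0,"dy":0,"dz":0,"rx":0,"ry":0,"rz":3,"hand":0},{"dx":0,"dy":0,"dz":0,"rx":0,"ry":0,"rz":4,"hand":0}]'  >/dev/null
python3 go.py
```

```text
t 14.32 clamp mm [ 12.7 -52.4] z 63.9 yaw 7.96 tilt [-0.001  0.001 -1.   ] F [-4.6  3.1  6.1] T [0.336 0.669 0.019] gap 37.6 gf 65.5
t 14.65 clamp mm [ 12.6 -52.3] z 63.9 yaw 3.97 tilt [-0.001  0.001 -1.   ] F [-5.2  2.   6. ] T [0.365 0.68  0.112] gap 37.3 gf 65.5
```

```bash
python3 -m pendant '[{"dx":0,"dy":0,"dz":0,"rx":0,"ry":0,"rz":1,"hand":0},{"dx":0,"dy":0,"dz":0,"rx":0,"ry":0,"rz":2,"hand":0}]'  >/dev/null
python3 go.py
python3 -m pendant '[{"dx":0,"dy":0,"dz":0,"rx":0,"ry":0,"rz":1,"hand":0},{"dx":0,"dy":0,"dz":0,"rx":0,"ry":0,"rz":2,"hand":0}]'  >/dev/null
python3 go.py
python3 -m pendant '[{"dx":0,"dy":0,"dz":0,"rx":0,"ry":0,"rz":1,"hand":0},{"dx":0,"dy":0,"dz":0,"rx":0,"ry":0,"rz":2,"hand":0}]'  >/dev/null
python3 go.py
```

```text
t 14.82 clamp mm [ 12.6 -52.3] z 63.9 yaw 1.98 tilt [-0.001  0.001 -1.   ] F [-4.2  1.5  6.6] T [0.403 0.73  0.162] gap 37.5 gf 65.6
t 14.98 clamp mm [ 12.6 -52.3] z 63.9 yaw -0.02 tilt [-0.001  0.001 -1.   ] F [-4.5  1.9  6.8] T [0.464 0.679 0.229] gap 37.7 gf 65.6
t 15.15 clamp mm [ 12.6 -52.2] z 63.9 yaw -2.01 tilt [-0.001  0.001 -1.   ] F [-5.   2.7  6.1] T [0.376 0.688 0.251] gap 37.3 gf 65.6
```

```bash
python3 -m pendant '[{"dx":0,"dy":0,"dz":0,"rx":0,"ry":0,"rz":1,"hand":0}]'  >/dev/null
python3 go.py
python3 -m pendant '[{"dx":0,"dy":0,"dz":0,"rx":0,"ry":0,"rz":1,"hand":0}]'  >/dev/null
python3 go.py
```

```text
t 15.23 clamp mm [ 12.6 -52.3] z 63.9 yaw -3.01 tilt [-0.001  0.001 -1.   ] F [-4.7  3.2  6.6] T [0.418 0.752 0.29 ] gap 37.8 gf 65.6
t 15.32 clamp mm [ 12.6 -52.2] z 63.9 yaw -4.0 tilt [-0.001  0.001 -1.   ] F [-5.5  2.5  7. ] T [0.416 0.681 0.339] gap 37.1 gf 65.6
```

```bash
python3 -m pendant '[{"dx":0,"dy":0,"dz":0,"rx":0,"ry":0,"rz":0,"hand":0},{"dx":0,"dy":0,"dz":0,"rx":0,"ry":0,"rz":0,"hand":0}]'  >/dev/null
python3 go.py
python3 -m pendant '[{"dx":0,"dy":0,"dz":0,"rx":0,"ry":0,"rz":0,"hand":0.045},{"dx":0,"dy":0,"dz":0,"rx":0,"ry":0,"rz":0,"hand":0.065},{"dx":0,"dy":0,"dz":0,"rx":0,"ry":0,"rz":0,"hand":0.065},{"dx":0,"dy":0,"dz":0,"rx":0,"ry":0,"rz":0,"hand":0.065}]'  >/dev/null
python3 go.py
python3 -m pendant '[{"dx":0,"dy":0,"dz":-0.02,"rx":0,"ry":0,"rz":0,"hand":0.065},{"dx":0,"dy":0,"dz":-0.05,"rx":0,"ry":0,"rz":0,"hand":0.065},{"dx":0,"dy":0,"dz":-0.09,"rx":0,"ry":0,"rz":0,"hand":0.065}]'  >/dev/null
python3 -m pendant '[{"dx":-0.04,"dy":0,"dz":0,"rx":0,"ry":0,"rz":0,"hand":0.065},{"dx":-0.08,"dy":0,"dz":0,"rx":0,"ry":0,"rz":0,"hand":0.065},{"dx":-0.08,"dy":0,"dz":0,"rx":0,"ry":0,"rz":0,"hand":0.065},{"dx":-0.08,"dy":0,"dz":0,"rx":0,"ry":0,"rz":0,"hand":0.065}]'  >/dev/null
python3 go.py
python3 - <<'E'
from h import *
p,d=arm.read_camera('wrist');cv2.imwrite('pics/w7.png',p)
E
```

```text
t 15.48 clamp mm [ 12.6 -52.2] z 63.9 yaw -3.98 tilt [-0.001  0.001 -1.   ] F [-4.6  2.8  7.6] T [0.367 0.695 0.116] gap 37.5 gf 65.6
t 15.82 clamp mm [ 13.3 -53.2] z 63.2 yaw -4.02 tilt [ 0. -0. -1.] F [ 0.6  0.7 -0.2] T [-0.064  0.033 -0.063] gap 65.2 gf 0.0
t 16.4 clamp mm [-69.7 -46.9] z 152.3 yaw -4.0 tilt [-0.003 -0.    -1.   ] F [ 0.7 -0.5  0.1] T [ 0.066 -0.061  0.021] gap 64.9 gf 0.0
```

View pics/w7.png

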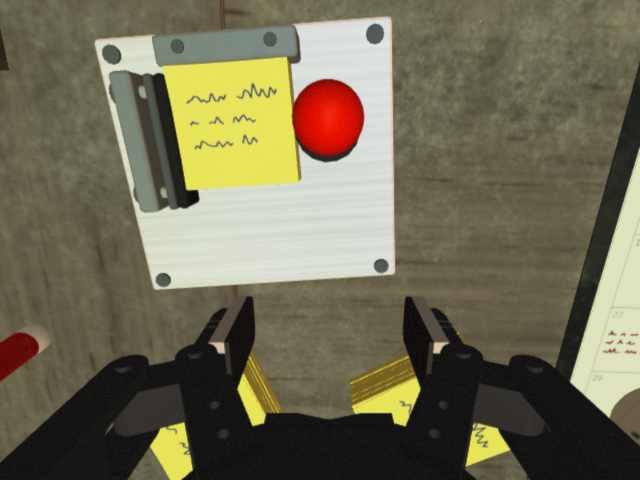

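The pad is flush with the back stop (edge at row 62), held between the jaw and the cam, and the gripper is clear of everything.

```bash
python3 -c "
from cell import arm
print(arm.hand_in())"
```

```text
the job is handed in; nothing more can be done
None
```

I pushed the pad home against the back stop at about 6 N, clamped it at roughly 15 N (estimated from the turning moment, about 0.3 N m), let go and handed the job in at about 16.5 s; the gripper went nowhere near the glue stick, mug or stapler.

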